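Seat the fold mirror in its sloped three-point holder

TASK

Lift the rectangular mirror plate off its rubber rest and seat it, glass face up and lengthwise, in the sloped holder: lay it onto the slope while you still hold it (no dropping), then let go. It must end fully down, resting against both stop pins, centred and square, bearing on all three ball pads so that it cannot rock. Leave the other things on the bench where they are.

Things in the scene. Friction and masses are not known exactly. Their poses are not given: they have to be found in the camera images.
- mirror: The fold mirror, loose: a rectangular plate 120 x 56 x 10 mm, about 0.25 kg, dark metal backing with a pale glass face on top. Origin at the centre of its underside; x along its length, y across its width (the grasp), z out of the glass face. It starts lying flat, face up, on the rubber rest. Turning it end for end makes no difference.
- rest: Black rubber block fixed to the table, 100 x 34 mm, 26 mm high, on which the mirror starts, centred to within 4 mm and lengthwise along the block to within 3 degrees; the mirror's long sides overhang it by about 11 mm each, so fingers can reach below them. Origin at the centre of the block's underside, x along its length.
- holder: Mirror holder, fixed: black base 150 x 90 x 14 mm, black post (50 x 26 mm) and a sloped aluminium T whose metal lies 11 to 21 mm below the seat's z = 0: stem 26 mm wide from seat x = -62 to +56 mm, crossbar 62 mm wide from x = -75 to -35 mm; beside the stem above x = -30 mm there is room for fingers. Origin: centre of the base's underside; x points to the uphill side, z up.
- seat: The place for the mirror on the holder's T, which rises at 35 degrees. Origin 112 mm straight above the holder's origin: where the centre of the mirror's underside belongs. x points uphill along the slope, y across it, z square out of the slope (35 degrees from vertical). Seated, the mirror's underside lies at z = 0, its length along x (either way round).
- pad_left: Polished, slippery steel ball pad of the holder (ball 12 mm across), like the other two; origin = its contact point, at x = -42, y = +22, z = 0 mm in the seat's frame.
- pad_right: Steel ball pad, contact point at x = -42, y = -22, z = 0 mm in the seat's frame.
- pad_top: Steel ball pad, contact point at x = +42, y = 0, z = 0 mm in the seat's frame.
- pin_left: Polished, slippery steel stop pin, 8 mm across, at the foot of the slope, standing 12 mm above the pads' level. Origin on its axis at the pads' level: x = -64, y = +18 mm in the seat's frame. The lower short edge of the mirror rests against it.
- pin_right: The same stop pin at x = -64, y = -18 mm in the seat's frame.
- well_plate: Bystander: clear well plate with lid and reddish wells, 85 x 127 x 21 mm, loose.
- media_bottle: Bystander: bottle with orange cap, 64 mm across, 130 mm high, loose.
- objective: Bystander: aluminium microscope objective standing upright, 44 mm across, 58 mm high, loose.
- dish: Bystander: clear round dish, 60 mm across, 15 mm high, loose.
- tip_box: Bystander: grey box with clear lid, 85 x 120 x 65 mm, loose.
- condenser: Bystander: black condenser barrel, 80 mm across at the top, 85 mm high, loose.
Mind the look-alikes: they are no part of the job. Of the things shaped like the mirror, the metal one is meant.

How it is judged:
On the way:
1. the mirror, held in the fingers, is laid onto the slope: parallel to it within 7 degrees, its centre within 8 mm of the pads' level and within 20 mm of its place on the slope (angle between the z axis of mirror and the z axis of seat, either way round below 0.122 rad and z of mirror in the frame of seat between -0.008 and 0.008 m and x of mirror in the frame of seat between -0.02 and 0.02 m and y of mirror in the frame of seat between -0.02 and 0.02 m and contact force between the fingers and mirror above 0.5 N), for 0.1 s.
At the end, for the whole second after the job is handed in: The mirror is at rest, glass face up, bearing on each of the three ball pads and both stop pins (over 0.06 N on each), parallel to the slope within 2 degrees and within 2 mm of the pads' level, along the slope within 3 mm of its place, centred sideways within 7 mm and square within 4 degrees (contact force between each of pad_left, pad_right, pad_top, pin_left, pin_right and mirror above 0.06 N and x of mirror in the frame of seat between -0.003 and 0.003 m and y of mirror in the frame of seat between -0.007 and 0.007 m and z of mirror in the frame of seat between -0.002 and 0.002 m and angle between the z axis of mirror and the z axis of seat, either way round below 0.035 rad and angle between the x axis of mirror and the x axis of seat, either way round below 0.07 rad and angle between mirror's own z axis and vertical below 1.2 rad and linear speed of mirror below 0.01 m/s and angular speed of mirror below 0.05 rad/s); the robot touches nothing.
It fails at once if a bystander (well plate, bottle, objective, dish, tip box, condenser) is moved more than 30 mm (distance of any of well_plate, media_bottle, objective, dish, tip_box, condenser from where it was at the start of the episode above 0.03 m).
It also fails if it takes over 38 s, if anything falls off the work surface, if the arm or the gripper's body presses on something with over 40 N, if the wrist force passes 120 N, or if a joint passes its speed limit or range.

ROBOT

A 7-joint arm with a two-finger parallel gripper is mounted at the origin on the work surface. World frame = base frame: x ahead of the robot, y to its left, z up, the work surface at z = 0. Lengths are in m, angles in rad, forces in N, time in s.
With the tool pointing down it reaches from about 0.4 to 0.875 m from the base axis. Payload 4.4 kg.
Tool frame: the origin (TCP) lies midway between the tips of the shut fingers; the grasp point (between the pads) lies 19 mm behind it; z points along the fingers, y is the line along which they close (so a half turn about z gives the same grasp; the last joint's range is limited). The gripper opens to 85 mm and grips with 20 to 120 N. Pads are 22 mm wide; open, the fingers measure 114 mm over their backs; the gripper's body (76 mm by 85 mm) begins 54 mm behind the grasp point. The pads swing forward as they close: fully open they stand 13 mm farther back than shut.
Start: joints at [1.218, 0.628, 0.038, 1.517, -0.027, 0.996, -0.02], TCP at [0.184, -0.623, 0.231] pointing down, gripper open.
Joint ranges: [-3.06, 3.06], [-0.37, 2.12], [-1.25, 1.32], [0.18, 2.47], [-1.1, 4.24], [0.23, 1.98], [-2.94, 2.94]. Speed limits (rad/s): [2.57, 2.57, 3.14, 3.14, 3.14, 3.14, 3.14].

INTERFACE

Orientations are given as a unit quaternion [w, x, y, z].
In Python, from station import move_to, move_linear, set_joints, let_go, close, dwell, inverse_kinematics, grab_frame, get_calibration, MotionError, finish_job, masks_of, place_of, get_time_s, get_qpos, get_qvel, get_effort, get_eef_pos, get_tool_rot, get_wrist_force, get_ft_torque, get_opening, get_gripper_force gives the robot as it stands. Calls block until the motion is done:
- move_to(position, orientation): joint-space move of the TCP to a pose.
- move_linear(position, ori=None, v=0.15): straight line of the TCP; ori=None keeps the orientation; v is the mean speed in m/s.
- set_joints(angles): joint-space move.
- let_go() and close(): open the fingers fully, or close them until they stop; the grip force is fixed at half the most.
- dwell(seconds).
- inverse_kinematics(position, orientation): joint angles nearest the present ones, or None.
- grab_frame(name): name is "scene" or "top"; returns (picture, depth): 400x640x3 uint8, red, green, blue; 400x640 float32, m along the optical axis (not along the pixel's ray), 0 where there is no reading.
- get_calibration(name): a dict with "camera_matrix" (3x3 intrinsics, pixels), "dist" ([k1, k2, p1, p2, k3] as OpenCV has them; the pictures are not rectified), "world_from_camera" (4x4, takes a point from camera to world coordinates). Camera axes: x right, y up, looking along -z (the intrinsics and any distortion apply to the point x, -y, -z); pixel columns grow to the right and rows downward; lengths in m; the calibration is good to about 2 mm. A picture is of the moment at which its call begins. get_calibration takes no time and is no camera call.
A pose or a line that the arm cannot do raises MotionError and nothing moves.
- finish_job(): hands the job in; it is judged then, once.
Trained networks look in the newest picture that a camera, given by its name, has taken for a name from the list of things; names that differ only in an ending like _2 or _b are one class to them, and where a whole thing is asked for, a point or a joint stands for the part that bears it (a point fixed in the world has none). Each returns a list of dicts, best first, with "conf" (0 to 1); they miss things now and then, are a little off and sometimes report something else, mostly with a low value. They report only what shows in the picture. A call takes as long as a camera call. They do not tell look-alikes from the thing itself.
- masks_of(camera, query): "region" (400x640 bool, what is visible of it).
- place_of(camera, query): "at" ([x, y, z] in m, in world coordinates, good to about 4 mm: a listed point, or the origin of a listed thing).
Readings, each from a call of its own:
- get_time_s(): time.
- get_qpos(): joint angles.
- get_qvel(): joint speeds.
- get_effort(): joint torques, N m.
- get_eef_pos(): TCP position.
- get_tool_rot(): TCP orientation.
- get_wrist_force(): force on the tool from outside, world axes, zero at the start.
- get_ft_torque(): the same for the moment, N m.
- get_opening(): finger opening in m.
- get_gripper_force(): force on a finger pad.
Only numpy, scipy, OpenCV 4.12 (cv2) and the standard library are available. Lean on these libraries where they do the work, as an engineer would, in place of code of your own. Each camera call takes 0.05 s, during which the arm holds its last target. There are 200 camera calls.

## Working session

There is one attempt and no reset: what is moved stays moved. The work goes in short steps, each a Python script; the robot and the scene stay as the last script left them, time stands still between calls to the robot, and variables do not carry over. Pictures are saved under pics/ and viewed, at most 10 in all, crops included, and the job is handed in when it is done.

```bash
mkdir -p pics; ls
cat > h.py <<'E'
import numpy as np, cv2
from station import *
def pts(cam, depth, region):
    c=get_calibration(cam);K=np.array(c["camera_matrix"]);D=np.array(c["dist"]);T=np.array(c["world_from_camera"])
    v,u=np.nonzero(region&(depth>0)); z=depth[v,u]
    n=cv2.undistortPoints(np.c_[u,v].astype(float).reshape(-1,1,2),K,D).reshape(-1,2)
    P=np.c_[n[:,0]*z,-n[:,1]*z,-z]
    return P@T[:3,:3].T+T[:3,3],np.c_[u,v]
E
python3 - <<'E'
from h import *
for n in ["scene","top"]:
    p,d=grab_frame(n); cv2.imwrite(f"pics/{n}0.png",p[:,:,::-1]); np.savez(f"{n}0.npz",p=p,d=d)
    print(n,np.round(get_calibration(n)["world_from_camera"],2).tolist())
    for q in ["mirror","rest","holder","seat","pad_left","pad_right","pad_top","pin_left","pin_right"]:
        for r in place_of(n,q)[:3]: print(q,round(r["conf"],2),np.round(r["at"],3))
print(get_time_s(),get_tool_rot(),get_eef_pos())
E
```

```text
pics
scene [[-0.52, -0.55, 0.65, 1.24], [0.85, -0.35, 0.39, 0.4], [0.01, 0.76, 0.65, 0.76], [0.0, 0.0, 0.0, 1.0]]
mirror 0.86 [ 0.652 -0.218  0.032]
mirror 0.82 [ 0.797 -0.119  0.005]
mirror 0.64 [ 0.462 -0.209 -0.002]
rest 0.56 [ 0.65  -0.218 -0.002]
rest 0.16 [0.598 0.202 0.135]
holder 0.79 [ 0.569  0.203 -0.001]
seat 0.92 [0.569 0.21  0.107]
seat 0.21 [0.401 0.418 0.002]
pad_left 0.52 [0.54  0.241 0.086]
pad_right 0.47 [0.533 0.193 0.085]
pad_top 0.75 [0.512 0.202 0.076]
pad_top 0.69 [ 0.653 -0.216 -0.   ]
pad_top 0.49 [0.596 0.202 0.135]
pin_left 0.35 [0.519 0.239 0.073]
pin_right 0.51 [0.514 0.203 0.078]
top [[0.0, 0.99, -0.13, 0.42], [-1.0, 0.0, 0.01, 0.02], [0.01, 0.13, 0.99, 1.36], [0.0, 0.0, 0.0, 1.0]]
mirror 0.97 [ 0.798 -0.124 -0.001]
mirror 0.88 [ 0.462 -0.212 -0.005]
mirror 0.57 [ 0.648 -0.217  0.026]
seat 0.7 [0.568 0.209 0.111]
pad_top 0.19 [ 0.646 -0.217  0.024]
pin_left 0.45 [0.613 0.442 0.002]
1.0 [2.44189452e-05 9.89738917e-01 1.42887630e-01 3.08809595e-05] [ 0.18392026 -0.62347878  0.23132408]
```

View pics/scene0.png

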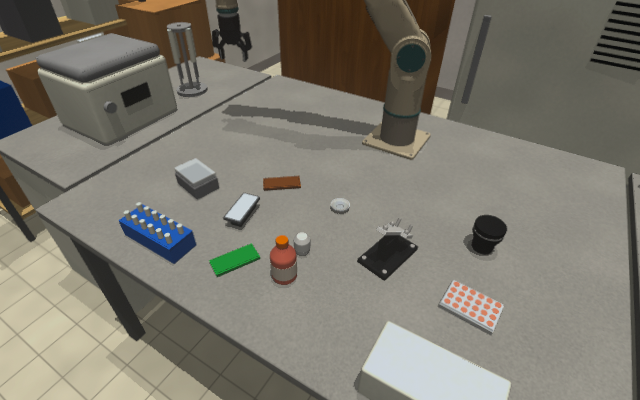

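View pics/top0.png

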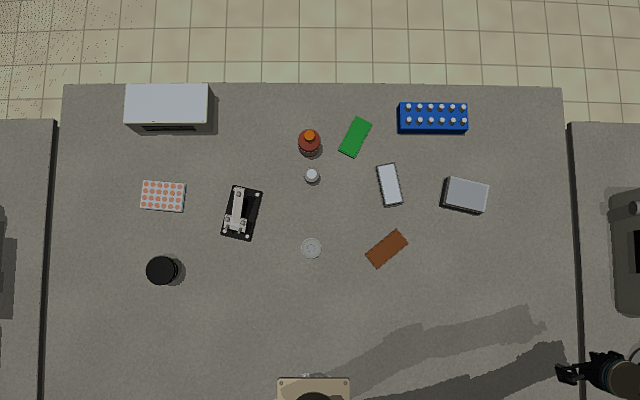

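The candidates are:
- pale glass plate on a black block, scene (242,209), top (389,185)
- green board, scene (235,260), top (355,137)
- brown board, scene (282,183), top (386,248)

I choose the pale, metal-backed one at about (0.65, -0.217). It is the only one at rest height, z about 0.03. Next I check it in a crop and measure it and the holder.

Run:
```python
from h import *
im=[]
for n in ["scene","top"]:
    f=np.load(n+"0.npz"); p,d=f["p"],f["d"]
    P,uv=pts(n,d,np.ones(d.shape,bool)); np.save(n+"P.npy",P)
    def rect(s,name):
        Q=P[s]; (c,w,a)=cv2.minAreaRect((Q[:,:2]*1000).astype(np.float32)); print(n,name,s.sum(),np.round(c,1),np.round(w,1),round(a,1),"z",np.round(np.percentile(Q[:,2],[5,50,95]),4))
    near=lambda x,y,r:np.hypot(P[:,0]-x,P[:,1]-y)<r
    rect(near(.65,-.217,.085)&(P[:,2]>.032)&(P[:,2]<.044),"mirror")
    rect(near(.569,.207,.11)&(P[:,2]>.009)&(P[:,2]<.019),"base")
    t=near(.569,.207,.11)&(P[:,2]>.05)
    Q=P[t]; 
    # robust plane
    rng=np.random.default_rng(0);best=0
    for _ in range(500):
        a=Q[rng.choice(len(Q),3,False)]; nn=np.cross(a[1]-a[0],a[2]-a[0]); l=np.linalg.norm(nn)
        if l<1e-7: continue
        nn/=l; nn*=np.sign(nn[2]); s=abs((Q-a[0])@nn)<.002
        if s.sum()>best and .6<nn[2]<.95: best=s.sum();B=s
    c=Q[B].mean(0); nn=np.linalg.svd(Q[B]-c)[2][2]; nn*=np.sign(nn[2])
    print("T plane",best,len(Q),c,nn,"tilt",np.degrees(np.arccos(nn[2])),"uphill yaw",np.degrees(np.arctan2(-nn[1],-nn[0])), "dist of (.569,.209,.112)",(np.array([.569,.209,.112])-c)@nn)
    b=[(195,265,185,295),(330,450,360,460)] if n=="scene" else [(150,220,350,430),(175,250,210,275)]
    for q in b: im.append(cv2.resize(p[q[0]:q[1],q[2]:q[3],::-1],(390,290),interpolation=cv2.INTER_CUBIC))
    if n=="scene": im[1]=cv2.resize(p[210:285,350:425,::-1],(390,290),interpolation=cv2.INTER_CUBIC)
cv2.imwrite("pics/crop1.png",np.vstack([np.hstack(im[:2]),np.hstack(im[2:])]))
```

```text
scene mirror 557 [ 650.3 -217.1] [124.3  58.8] 12.1 z [0.0335 0.0359 0.0385]
scene base 1055 [568.1 211.1] [ 91.  152.8] 76.5 z [0.011  0.0138 0.0166]
T plane 148 606 [0.56317343 0.21477291 0.09486925] [-0.55775158  0.12637488  0.82033077] tilt 34.88208130668974 uphill yaw -12.766473090374742 dist of (.569,.209,.112) 0.010073553473955532
top mirror 739 [ 651.2 -218.8] [121.   55.3] 11.8 z [0.0329 0.0365 0.0406]
top base 827 [564.  222.5] [168.4 174.8] 16.5 z [0.0099 0.0138 0.0179]
T plane 328 681 [0.56080907 0.2100793  0.09235317] [-0.56780342  0.12045706  0.814303  ] tilt 35.48149772903761 uphill yaw -11.977475742824769 dist of (.569,.209,.112) 0.011217628582040276
```

View pics/crop1.png

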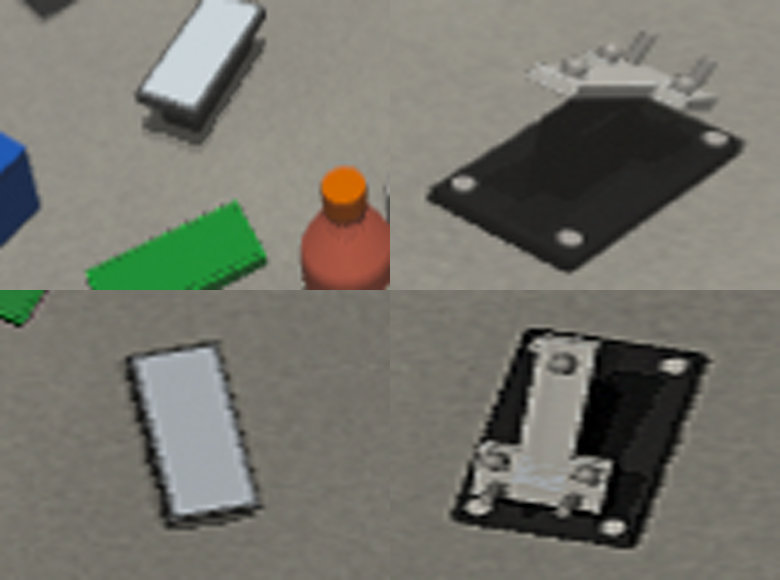

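The crops confirm it: glass face and dark backing on the block, centre (0.651, -0.218), yaw about 12°. The holder's T has its crossbar toward the robot and its uphill side along +x at yaw about -12.5°. Next I refine the seat, plan the IK and grasp.

```bash
cat >> h.py <<'E'
from scipy.spatial.transform import Rotation as R
def seatR(yaw=-12.4): return (R.from_euler('z',yaw,degrees=True)*R.from_euler('y',-35,degrees=True)).as_matrix()
def tool(Rm,flip):  # tool z = -z of mirror, tool y = +-y
    s=-1 if flip else 1
    z=-Rm[:,2]; y=s*Rm[:,1]; q=R.from_matrix(np.c_[np.cross(y,z),y,z]).as_quat(); return np.r_[q[3],q[:3]]
E
python3 - <<'E'
from h import *
S0=np.array([.5685,.2095,.112]);M=seatR()
for n in ["scene","top"]:
    P=np.load(n+"P.npy"); L=(P-S0)@M*1000
    pl=(abs(L[:,2]+11)<3)&(abs(L[:,0])<90)&(abs(L[:,1])<45)
    st=L[pl&(L[:,0]>-28)&(L[:,0]<30)]; cb=L[pl&(L[:,0]<-38)]
    pr=lambda a:np.round(np.percentile(a,[2,50,98]),1)
    print(n,"stem y(-13,13)",pr(st[:,1]),"xbar y(-31,31)",pr(cb[:,1]),"all x(-75,56)",pr(L[pl][:,0]))
    pin=L[(L[:,2]>2)&(L[:,2]<16)&(abs(L[:,1])<45)&(abs(L[:,0]+64)<20)]; print("pins x",pr(pin[:,0]) if len(pin) else 0,len(pin), "y+",pr(pin[pin[:,1]>0,1]),"y-",pr(pin[pin[:,1]<0,1]))
Mm=R.from_euler('z',12,degrees=True).as_matrix()
for fl in (0,1):
    for nm,p,Rm in [("m",[.6507,-.218,.009],Mm),("mu",[.6507,-.218,.25],Mm),("s",S0-M[:,2]*.02,M),("su",S0+M[:,2]*.06,M)]:
        j=inverse_kinematics(p,tool(Rm,fl)); print(fl,nm,None if j is None else np.round(j,2))
print(get_time_s())
E
```

```text
scene stem y(-13,13) [-8.7  6.9 14.8] xbar y(-31,31) [-27.4   2.9  32.5] all x(-75,56) [-72.  -25.5  55.2]
pins x [-65.9 -62.7 -58.9] 28 y+ [16.4 21.2 23.4] y- [-19.9 -15.7 -12.9]
top stem y(-13,13) [-13.1  -1.5  11.3] xbar y(-31,31) [-30.5   0.1  29.9] all x(-75,56) [-72.3 -29.6  54.6]
pins x [-68.3 -61.1 -58.2] 24 y+ [14.2 16.8 20.9] y- [-22.  -18.8 -14.4]
0 m [ 0.63  1.03 -0.64  1.53  0.76  0.84  1.47]
0 mu [ 0.68  0.77 -0.77  1.37  0.54  1.22  1.65]
0 s [-0.08  0.9  -0.88  2.17  1.82  1.09 -0.87]
0 su [-0.24  0.65 -0.69  2.23  1.64  0.89 -0.86]
1 m [ 0.24  0.95  0.08  1.54 -0.11  0.65 -0.99]
1 mu [ 0.27  0.67  0.02  1.38 -0.02  1.09 -1.07]
1 s [-0.66  0.73  0.04  2.19  1.99  0.47  1.92]
1 su [-0.87  0.58  0.22  2.24  1.72  0.36  2.12]
1.0
```

Run:
```python
from h import *
Mm=R.from_euler('z',12,degrees=True).as_matrix();q=tool(Mm,1)
move_to([.6507,-.218,.16],q); move_linear([.6507,-.218,.009],v=.12)
print(get_eef_pos(),get_wrist_force())
close(); print("open",get_opening(),get_gripper_force(),get_wrist_force())
move_linear([.6507,-.218,.30],v=.2)
print("open",get_opening(),get_gripper_force(),get_wrist_force(),get_eef_pos(),get_time_s())
S0=np.array([.5685,.2095,.112]);M=seatR()
for fl in (0,1):
  for h in (-.02,0,.05,.08,.12):
    j=inverse_kinematics(S0+M[:,2]*h,tool(M,fl)); print(fl,h,None if j is None else np.round(j,2))
```

```text
[ 0.65144659 -0.21823727  0.0099529 ] [-0.31637173 -0.73994274 -0.55855713]
open 0.05460483796504258 64.25691246986389 [-0.8119475  -0.67516566  6.10548559]
open 0.05496318247430829 63.653093576431274 [-0.44406238 -0.70955775 -2.61326963] [ 0.64999321 -0.21776603  0.29865375] 6.6333
0 -0.02 [-0.86  0.76  0.33  2.2   2.25  0.3  -1.53]
0 0 [-0.92  0.73  0.39  2.21  2.22  0.26 -1.52]
0 0.05 [-0.86  0.6   0.22  2.24  1.78  0.36 -1.07]
0 0.08 [-0.81  0.53  0.09  2.25  1.6   0.44 -0.9 ]
0 0.12 [-0.77  0.44 -0.02  2.25  1.42  0.52 -0.73]
1 -0.02 [-0.9   0.77  0.4   2.2   2.36  0.27  1.49]
1 0 [-0.92  0.73  0.4   2.21  2.24  0.26  1.61]
1 0.05 [-0.98  0.62  0.39  2.24  1.87  0.26  1.97]
1 0.08 [-1.02  0.56  0.4   2.25  1.64  0.27  2.19]
1 0.12 [-0.08  0.65 -1.06  2.23  1.5   1.11  2.37]
```

The grasp holds (opening 55 mm, about 2.5 N of load). I carry it above the slope using the roomier elbow configuration, then look.

```bash
cat >> h.py <<'E'
S0=np.array([.5685,.2095,.112]);M=seatR()
def look(tag,zr):
    for n in ["scene","top"]:
        p,d=grab_frame(n); cv2.imwrite(f"pics/{tag}_{n}.png",p[:,:,::-1])
        r=masks_of(n,"mirror"); 
        for m in r:
            reg=m["region"].astype(np.uint8)
            P,_=pts(n,d,cv2.erode(reg,np.ones((2,2)))>0)
            if len(P)<30: continue
            L=(P-S0)@M; c=np.median(L,0)
            if np.linalg.norm(c)>.15: continue
            s=abs(L[:,2]-c[2])<.006; Q=L[s]
            A=np.c_[Q[:,:2],np.ones(len(Q))]; f=np.linalg.lstsq(A,Q[:,2],rcond=None)[0]
            P2,_=pts(n,d,reg>0); Q2=((P2-S0)@M); Q2=Q2[abs(Q2[:,2]-c[2])<.006]
            b=cv2.minAreaRect((Q2[:,:2]*1000).astype(np.float32))
            print(n,round(m["conf"],2),len(Q),"face slopes deg",np.round(np.degrees(f[:2]),1),"med mm",np.round(c*1000,1),"rect",np.round(b[0],1),np.round(b[1],1),round(b[2],1))
E
python3 - <<'E'
from h import *
set_joints([-0.24,.65,-.69,2.23,1.64,.89,-.86])
print(get_eef_pos())
p=S0+M[:,2]*.04+M[:,0]*.005
move_linear(p,tool(M,0),v=.1)
print((get_eef_pos()-S0)@M, np.degrees(R.from_matrix(M).inv().apply(R.from_quat(np.r_[get_tool_rot()[1:],get_tool_rot()[0]]).apply([0,0,1]))),get_wrist_force(),get_opening(),get_qpos())
look("over",0); print(get_time_s())
E
```

```text
[0.53565711 0.20930668 0.16127156]
[ 0.00512332 -0.00085014  0.03937148] [-3.34364956e-02 -1.01116673e-01 -5.72956805e+01] [-0.67933027  0.40981897 -2.83300686] 0.05451485940945774 [-0.23080174  0.68845585 -0.67655536  2.20788131  1.68488864  0.88670246
 -0.86972043]
scene 0.62 168 face slopes deg [-2.3 -1. ] med mm [53.7  5.6 65.9] rect [ 9.  -0.2] [115.6  55.2] 1.0
top 0.75 540 face slopes deg [-0.4  0.5] med mm [31.7 -1.6 65.9] rect [26.4 -1.7] [56.3 82.8] 88.5
8.9083
```

The mirror is parallel to the slope within noise. Its underside is about 16.5 mm above the TCP and its centre is about 3 mm uphill of it. I lower it with a force guard, then slide it down to the pins.

Run:
```python
from h import *
q=tool(M,0)
def at(x,z,v): move_linear(S0+M@np.array([x,0,z]),q,v=v)
def st(): return (get_eef_pos()-S0)@M*1000, get_wrist_force()@M
at(.002,.02,.1); at(.002,-.009,.05); dwell(.2)
b=st()[1]; print("base",b.round(2),st()[0].round(1))
z=-.009
while z>-.024:
    z-=.001; at(.002,z,.02); dwell(.1); s,f=st(); print(round(z*1e3),s.round(1),(f-b).round(2))
    if (f-b)[2]>4: break
print(get_time_s(),get_ft_torque()@M)
look("laid",0)
```

```text
base [-2.03 -0.26 -1.47] [ 2.1  0.2 -8.7]
-10 [  2.   0. -10.] [ 0.99  1.12 -0.25]
-11 [  2.  -0. -11.] [ 0.88  0.37 -1.03]
-12 [  2.  -0. -12.] [ 0.28  0.45 -0.12]
-13 [  2.   0. -13.] [ 0.34 -0.3  -0.34]
-14 [  2.   0. -14.] [-0.16  0.75 -0.21]
-15 [  2.   0. -15.] [ 1.19  0.03 -0.97]
-16 [  2.    0.1 -15.9] [0.47 1.14 0.01]
-17 [  2.    0.2 -16.2] [ 1.7  -1.68  8.68]
12.9917 [-0.37510289  0.85242619 -0.02264164]
scene 0.76 200 face slopes deg [-2.2 -0.8] med mm [43.9  5.3 10.8] rect [8.5 2.4] [ 55.7 111.8] 88.4
top 0.76 484 face slopes deg [-0.3  0.3] med mm [28.7 -1.5  9.4] rect [25.8 -1. ] [56.5 80.7] 89.8
```

Contact came at the expected height, with the mirror about 5 mm above the pins. Now I slide it down.

Run:
```python
from h import *
q=tool(M,0)
def at(x,z,v): move_linear(S0+M@np.array([x,0,z]),q,v=v)
def st(): return (get_eef_pos()-S0)@M*1000, get_wrist_force()@M
at(.002,-.0163,.02); dwell(.1); s,b=st(); print(s.round(1),b.round(2),get_ft_torque()@M)
x=.002
while x>-.010:
    x-=.001; at(x,-.0163,.02); dwell(.1); s,f=st(); print(round(x*1e3),s.round(1),(f-b).round(2))
    if (f-b)[0]>5: break
print(get_ft_torque()@M,get_gripper_force(),get_time_s())
look("pins",0)
```

```text
[  2.    0.1 -16.1] [-1.83 -0.18  2.89] [-0.18229783  0.89219492  0.00158718]
1 [  1.2   0.3 -16.1] [ 1.39 -0.21  2.41]
0 [  0.1   0.3 -16.2] [2.01 0.13 3.22]
-1 [ -0.8   0.3 -16.2] [1.59 0.52 3.26]
-2 [ -0.8   0.2 -16.2] [3.84 0.29 2.87]
-3 [ -0.8   0.2 -16.2] [5.5  0.12 4.14]
[-0.12143604 -0.07593823  0.08344299] 64.66817021369934 15.2917
scene 0.68 207 face slopes deg [-1.8 -1.3] med mm [38.8  5.8 10.8] rect [0.7 2.1] [ 55.9 121.6] 89.0
top 0.84 502 face slopes deg [-0.3  0.6] med mm [25.1 -2.   9.6] rect [22.1 -1.2] [80.  58.2] 1.6
```

It is against the pins: the tool stopped at x = -0.8 with force building. Release and retreat.

Run:
```python
from h import *
let_go(); dwell(.3); print(get_opening(),get_wrist_force()@M)
move_linear(get_eef_pos()+M[:,2]*.10,v=.12)
move_linear(get_eef_pos()+np.array([-.08,-.12,.05]),v=.2)
look("done",0); print(get_time_s())
a=cv2.imread("pics/done_scene.png")[190:290,330:450];b=cv2.imread("pics/done_top.png")[165:260,200:290]
cv2.imwrite("pics/donecrop.png",np.hstack([cv2.resize(a,(395,400),interpolation=2),cv2.resize(b,(395,400),interpolation=2)]))
```

```text
0.08536116673746631 [ 0.08560239  0.3028406  -0.14815863]Traceback (most recent call last):
  File "<stdin>", line 4, in <module>
station.MotionError: the arm cannot follow that straight line within its joint ranges
```

The retreat along the slope's normal worked, but the sideways line was refused, so I look from here.

Run:
```python
from h import *
try: move_linear(get_eef_pos()+np.array([0,0,.12]),v=.2)
except MotionError as e: print(e)
look("done",0); print(get_time_s(),(get_eef_pos()-S0)@M)
a=cv2.imread("pics/done_scene.png")[190:290,330:450];b=cv2.imread("pics/done_top.png")[165:260,200:290]
cv2.imwrite("pics/donecrop.png",np.hstack([cv2.resize(a,(395,400),interpolation=2),cv2.resize(b,(395,400),interpolation=2)]))
```

```text
scene 0.74 266 face slopes deg [-1.1 -2.5] med mm [25.8 11.1 10.8] rect [-0.6  2.1] [ 57.6 124.2] 88.6
top 0.73 732 face slopes deg [ 0.  -0.5] med mm [ 7.1 -2.3  9.8] rect [ 1.3 -1.2] [ 56.5 122.6] 89.4
18.1417 [ 0.06457991 -0.00083842  0.18050997]
```

View pics/donecrop.png

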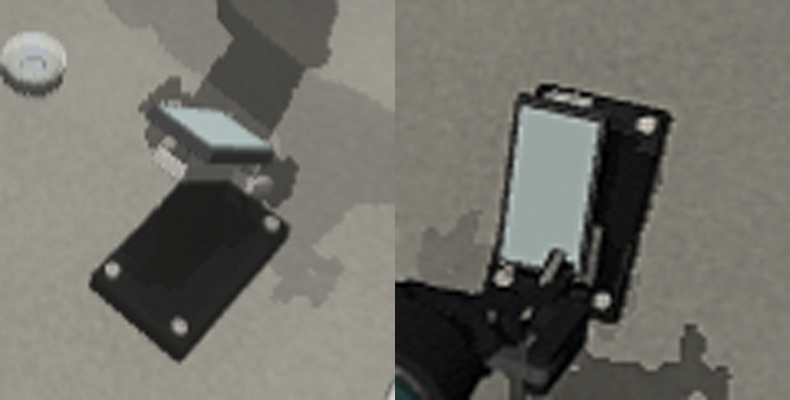

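The mirror lies face up on the T. Its face is at z ≈ 10 mm with slopes around 0–1°. Relative to the holder in the same camera it is centred within about 1 mm and square within about 1°, and the arm is clear. Handing in.

```bash
python3 -c "
from station import *
print(finish_job(),get_time_s())"
```

```text
the job is handed in; nothing more can be done
the job is handed in; nothing more can be done
```

The mirror was laid onto the slope while held, slid down against the pins, released and handed in at about 18 s; the last pictures show it centred, square and flat, but the loads on the pads and pins were not measured and no verdict came back.

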